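Make up two reagent kits for the sampling machine

ROBOT

A 6-joint arm with a two-finger parallel gripper is mounted at the origin on the work surface. World frame = base frame: x ahead of the robot, y to its left, z up, the work surface at z = 0. Lengths are in mm, angles in degrees, forces in N, time in s.
With the tool pointing down it reaches from about 300 to 850 mm from the base axis. Payload 4.2 kg.
Tool frame: the origin (TCP) lies between the finger pads; the fingertips stand 14 mm ahead of it and the grasp point (between the pads) lies 5 mm behind it (env.finger_overhang is the distance from the TCP to the fingertips, in mm); z points along the fingers, y is the line along which they close (so a half turn about z gives the same grasp; the last joint's range is limited). The gripper opens to 91 mm and grips with 3 to 60 N. Pads are 32 mm wide; open, the fingers measure 118 mm over their backs; the gripper's body (76 mm by 178 mm) begins 60 mm behind the grasp point.
Start: joints at [-75.287, 18.312, 89.639, -0, 72.044, -1.146], TCP at [157.138, -553.127, 227.976] pointing down, gripper open.
Joint ranges: [-177.97, 177.97], [-48.28, 115.42], [12.27, 149.76], [-77.06, 257.06], [2.81, 150.46], [-146.56, 146.56]. Speed limits (degrees/s): [147.25, 147.25, 180, 180, 180, 180].

INTERFACE

Orientations are given as [roll, pitch, yaw] about the fixed x, y, z axes, in that order (R = Rz(yaw) Ry(pitch) Rx(roll)).
In Python, from workcell import status, cams, env, finder gives the robot as it stands.
- The arm moves only by the tool apply_moves, never from a script. Its argument "increments" is a list of rows, each a list of 7 numbers: the opening, from -1 (shut) to 1 (fully open), then the shift along the world's x, y, z in m, then the turn, a rotation vector about the world's x, y, z in degrees. In form: [[gripper, x, y, z, ax, ay, az], ...]. A call has 1 to 5 rows; each row shifts and turns the commanded pose from where the row before left it; what a row does not reach is not made up. A row lasts 1/12 s, in which the tool goes at most 41.7 mm and 7.16 degrees, less where a joint would pass 70% of its speed; a pose out of reach is approached as far as the arm can. A call with a gripper value outside its range is refused whole. The fingers move at their own pace and stop on an object; "newtons" is the grip in N (left out, the last holds). Time passes only in rows, so rows that do not move let the fingers close. It gives the time, the measured TCP pose, the force, the opening and the grip force at its end, in the units of the state.
- status.state(): the state, without advancing time (a new reading comes with each control period).
- cams.grab_frame(name): name is "scene" or "side" or "wrist"; returns a dict with "color" (420x560x3 uint8, red, green, blue), "intrinsics" (3x3 intrinsics, pixels), "R" (3x3) and "t" (3): a world point X has camera coordinates R X + t. Camera axes: x right, y down, z forward; pixel columns grow to the right and rows downward; lengths in mm; the calibration is good to about 2 mm. The wrist camera is an equidistant fisheye: a pixel r from the principal point sees the ray r / f radians off the axis. A picture is of the moment at which its call begins. There is no depth.
- env.job_done(): hands the job in; it is judged then, once.
Trained networks look in the newest picture that a camera, given by its name, has taken for a name from the list of things; names that differ only in an ending like _2 or _b are one class to them, and where a whole thing is asked for, a point or a joint stands for the part that bears it (a point fixed in the world has none). Each returns a list of dicts, best first, with "score" (0 to 1); they miss things now and then, are a little off and sometimes report something else, mostly with a low value. They report only what shows in the picture. A call takes as long as a camera call.
- finder.boxes_of(query, camera): "rect" ([left, top, width, height] in pixels, round what is visible of it).
- finder.trace(query, camera): "pixels" (420x560 bool, what is visible of it) and "rect" ([left, top, width, height] in pixels, round what is visible of it).
The state is a dict: "time_s": time; "qpos": joint angles; "qvel": joint speeds; "effort": joint torques, N m; "ee_pos": TCP position; "ee_rot": TCP orientation; "force": force on the tool from outside, world axes, zero at the start; "torque": the same for the moment, N m; "gripper_width": finger opening in mm; "gripper_force": force on a finger pad.
Only numpy, scipy, OpenCV 4.12 (cv2) and the standard library are available. Lean on these libraries where they do the work, as an engineer would, in place of code of your own. Each camera call takes 0.05 s, during which the arm holds its last target. There are 200 camera calls.

TASK

Make up the two kits for the next run. Into the purple three-pocket carrier put one blue-capped vial, the white buffer bottle and the valve block; into the green two-pocket carrier put the other blue-capped vial and the orange-capped vial. One thing to a pocket, in any order, each set down upright on the pocket's floor without dropping it or knocking anything over, and leave the beaker, the tape roll and the tube box where they are.

Things in the scene. Friction and masses are not known exactly. Their poses are not given: they have to be found in the camera images.
- blue_vial_a_mid (a point): Amber glass vial with a blue cap, one of two alike (either may go to either kit), 72 mm high; the lowest 54 mm is a straight glass body 30 mm in diameter with a white paper band, above it the cap, 27 mm in diameter; stands upright on the bench (z axis up); this point is at its centre, half-way up. About 60 g.
- blue_vial_b_mid (a point): The other amber glass vial with a blue cap, 72 mm high; the lowest 54 mm is a straight glass body 30 mm in diameter with a white paper band, above it the cap, 27 mm in diameter; stands upright on the bench (z axis up); this point is at its centre, half-way up. About 60 g.
- orange_vial_mid (a point): Amber glass vial with an orange cap, 72 mm high; the lowest 54 mm is a straight glass body 30 mm in diameter with a white paper band, above it the cap, 27 mm in diameter; stands upright on the bench (z axis up); this point is at its centre, half-way up. About 60 g.
- buffer_bottle_mid (a point): White plastic buffer bottle with a white cap and a pale blue label band, 78 mm high; the lowest 56 mm is a straight body 42 mm in diameter, above it the cap, 26 mm in diameter; stands upright on the bench (z axis up); this point is at its centre, half-way up. About 90 g.
- valve_block_mid (a point): Valve block: a frosted pale grey plastic block, 36 mm by 36 mm in plan with faces square to its x and y axes and 50 mm high, with two bright green tube fittings (16 mm in diameter, 16 mm high, 18 mm apart along x) on its top, 66 mm high in all; stands upright on the bench (z axis up); this point is at its centre, half-way up of the 66 mm. About 100 g.
- purple_carrier: Purple plastic kit carrier, held fast on the bench, 196 mm long along its x axis, 68 mm wide along its y axis, with a single row of 3 square pockets along x. Each pocket is 60 mm by 60 mm inside, its centre at x = -64, 0 and +64 mm, y = 0. Walls and dividers are 4 mm thick and their rims 14 mm above the bench; the pocket floors are 4 mm above the bench (pockets 10 mm deep). Origin: centre of its underside, on the bench; its length points roughly away from the robot.
- green_carrier: Bright green plastic kit carrier, held fast on the bench, 132 mm long along its x axis, 68 mm wide along its y axis, with a single row of 2 square pockets along x. Each pocket is 60 mm by 60 mm inside, its centre at x = -32 and +32 mm, y = 0. Walls and dividers are 4 mm thick and their rims 14 mm above the bench; the pocket floors are 4 mm above the bench (pockets 10 mm deep). Origin: centre of its underside, on the bench; its length points roughly away from the robot.
- beaker: Glass beaker, 68 mm in diameter, 80 mm high, loose; leave it alone. Origin: centre of its underside.
- tape_roll: Roll of orange tape lying flat, 96 mm in diameter, 24 mm high, loose; leave it alone. Origin: centre of its underside.
- tube_box: Purple box with a white top and twelve small sample tubes in it, 100 mm (its x) by 130 mm (its y), 79 mm high in all, loose; leave it alone. Origin: centre of its underside.

How it is judged:
By the outcome, as a careful person would: the job done as asked, in the order asked, and still so for the second after the job is handed in, with the robot touching nothing.
It also fails if it takes over 112 s, if anything falls off the work surface, if the arm or the gripper's body presses on something with over 40 N, if the wrist force passes 120 N, or if a joint passes its speed limit or range.

## Working session

There is one attempt and no reset: what is moved stays moved. The work goes in short steps, Python scripts to look and compute and a tool call to move; the robot and the scene stay as the last step left them, time stands still between calls to the robot, and variables do not carry over. Pictures are saved under pics/ and viewed, at most 14 in all, crops included, and the job is handed in when it is done.

Besides the shell and the picture viewer there is one more tool, called after "Emit:" as name([rows], argument=value, ...), one row to a line, values as JSON. apply_moves: Moves the arm, as the interface text tells. Its arguments: {"type":"object","properties":{"increments":{"type":"array","items":{"type":"array","items":{"type":"number"}}},"newtons":{"type":"number"}},"required":["increments"]}

```bash
mkdir -p pics; python3 - <<'E'
from workcell import status, cams, env, finder
import cv2, numpy as np
s=status.state(); print({k:np.round(v,2).tolist() for k,v in s.items()})
for c in ("scene","side"):
    f=cams.grab_frame(c); cv2.imwrite(f"pics/{c}0.png",cv2.cvtColor(f["color"],cv2.COLOR_RGB2BGR))
    print(c,np.round(f["intrinsics"],1).tolist(),np.round(f["R"],3).tolist(),np.round(f["t"],1).tolist(), np.round(-f["R"].T@f["t"]))
    for q in ("blue_vial_a_mid","orange_vial_mid","buffer_bottle_mid","valve_block_mid","purple_carrier","green_carrier","beaker","tape_roll","tube_box"):
        print(q,[(np.round(b["rect"]).tolist(),round(b["score"],2)) for b in finder.boxes_of(q,c)][:4])
E
```

```text
{'time_s': 0.0, 'qpos': [-75.29, 18.35, 89.71, -0.0, 72.04, -1.15], 'qvel': [-0.04, 0.05, -0.04, -0.02, -0.03, 0.1], 'effort': [-0.0, -41.25, -23.2, 0.07, 0.05, -0.0], 'ee_pos': [157.0, -552.64, 227.1], 'ee_rot': [-179.9, -0.0, 15.86], 'force': [0.13, -0.49, 0.56], 'torque': [-0.0, -0.06, 0.0], 'gripper_force': 0.0, 'gripper_width': 91.33}
scene [[431.0, 0.0, 277.2], [0.0, 431.0, 207.5], [0.0, 0.0, 1.0]] [[0.818, 0.575, 0.002], [0.495, -0.703, -0.511], [-0.293, 0.419, -0.86]] [-508.3, -274.3, 1372.2] [ 953. -475. 1040.]
blue_vial_a_mid [([161.0, 279.0, 11.0, 25.0], 0.78), ([315.0, 225.0, 40.0, 38.0], 0.24)]
orange_vial_mid [([228.0, 174.0, 13.0, 22.0], 0.46)]
buffer_bottle_mid [([285.0, 97.0, 11.0, 26.0], 0.51)]
valve_block_mid [([314.0, 111.0, 18.0, 24.0], 0.7)]
purple_carrier [([188.0, 221.0, 66.0, 66.0], 0.75)]
green_carrier [([264.0, 149.0, 52.0, 33.0], 0.64)]
beaker [([204.0, 311.0, 32.0, 33.0], 0.59)]
tape_roll [([318.0, 224.0, 38.0, 38.0], 0.71)]
tube_box [([344.0, 106.0, 47.0, 52.0], 0.94)]
side [[449.2, 0.0, 284.1], [0.0, 449.2, 213.4], [0.0, 0.0, 1.0]] [[-0.988, -0.151, -0.003], [-0.116, 0.768, -0.63], [0.097, -0.622, -0.777]] [611.2, 111.8, 961.0] [523. 604. 819.]
blue_vial_a_mid [([331.0, 113.0, 14.0, 28.0], 0.84)]
orange_vial_mid [([347.0, 214.0, 13.0, 31.0], 0.69), ([185.0, 209.0, 45.0, 36.0], 0.32)]
buffer_bottle_mid [([348.0, 364.0, 28.0, 35.0], 0.95)]
valve_block_mid [([281.0, 371.0, 20.0, 34.0], 0.75)]
purple_carrier [([281.0, 158.0, 81.0, 43.0], 0.73)]
green_carrier [([277.0, 280.0, 70.0, 40.0], 0.66)]
beaker [([264.0, 102.0, 28.0, 38.0], 0.81), ([278.0, 281.0, 73.0, 41.0], 0.59)]
tape_roll [([187.0, 209.0, 42.0, 38.0], 0.64)]
tube_box [([180.0, 360.0, 64.0, 60.0], 0.71)]
```

View pics/scene0.png

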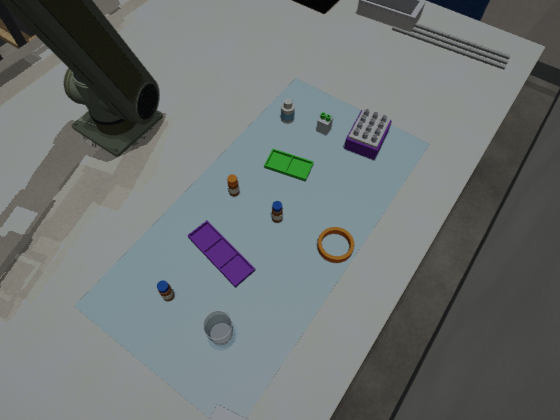

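View pics/side0.png

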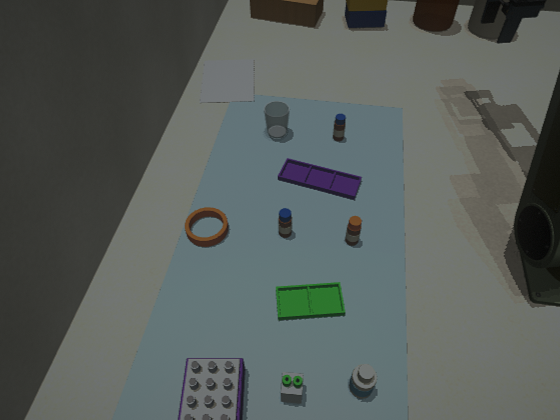

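The scene view shows the blue vials at (165,290) and (277,211), the orange vial at (233,185), the bottle at (288,110) and the block at (324,123). The purple carrier is at (221,253) and the green one at (289,165). The side view agrees: blue vials at (339,127) and (285,222), orange (354,230), bottle (364,380), block (292,386).

```bash
cat > fit.py <<'E'
import numpy as np, cv2
from scipy.optimize import minimize
def project(P,f,name):
    c=P@f["R"].T+f["t"]; K=f["intrinsics"]
    if name=="wrist":
        r=np.hypot(c[:,0],c[:,1]); th=np.arctan2(r,c[:,2]); u=c[:,:2]/np.maximum(r,1e-9)[:,None]*th[:,None]
    else: u=c[:,:2]/c[:,2:]
    return u@K[:2,:2].T+K[:2,2]
def cyl(d,z0,z1):
    a=np.linspace(0,2*np.pi,40); return np.array([[d/2*np.cos(t),d/2*np.sin(t),z] for t in a for z in (z0,z1)])
def box(l,w,h): return np.array([[sx*l/2,sy*w/2,z] for sx in (-1,1) for sy in (-1,1) for z in (0,h)])
vial=np.vstack([cyl(30,0,54),cyl(27,54,72)])
M=dict(vial=vial,bottle=np.vstack([cyl(42,0,56),cyl(26,56,78)]),
  block=np.vstack([box(36,36,50),cyl(16,50,66)+[9,0,0],cyl(16,50,66)-[9,0,0]]),purple=box(196,68,14),green=box(132,68,14))
def render(p,m,f,name,s=4):
    c,sn=np.cos(p[2]),np.sin(p[2]); P=m@np.array([[c,sn,0],[-sn,c,0],[0,0,1]])+[p[0],p[1],0]
    h=cv2.convexHull(project(P,f,name).astype(np.float32))
    im=np.zeros((420*s,560*s),np.uint8); cv2.fillConvexPoly(im,np.round(((h+.5)*s-.5)*16).astype(np.int32),255,shift=4)
    return im
def fit(m,views,p0,yaw):
    # views: (mask, frame, name); IoU cost on a crop round the mask
    def cost(q):
        p=[q[0],q[1],np.deg2rad(q[2]) if yaw else 0]; t=0
        for k,f,n in views:
            a=cv2.resize(render(p,m,f,n),(560,420),interpolation=cv2.INTER_AREA)/255.
            t+=1-np.minimum(a,k).sum()/np.maximum(a,k).sum()
        return t/len(views)
    best=None
    for y in (range(-90,90,30) if yaw else [0]):
        d=np.array([[0,0,0],[25,0,0],[0,25,0],[0,0,15]]) if yaw else np.array([[0,0],[25,0],[0,25]])
        b=np.array([*p0,y])[:d.shape[1]]
        r=minimize(cost,b,method="Nelder-Mead",options=dict(initial_simplex=b+d,xatol=.2,fatol=1e-4,maxfev=150))
        if best is None or r.fun<best.fun: best=r
    return best
def ground(px,f,z):
    d=f["R"].T@np.linalg.inv(f["intrinsics"])@[*px,1]; o=-f["R"].T@f["t"]; return (o+d*(z-o[2])/d[2])[:2]
E
python3 - <<'E'
from workcell import cams, finder
from fit import *
F={c:cams.grab_frame(c) for c in ("scene","side")}
O=dict(blueA=("blue_vial_a_mid","vial",(165,290),(339,127)),blueB=("blue_vial_b_mid","vial",(277,211),(285,222)),orange=("orange_vial_mid","vial",(233,185),(354,230)),
 bottle=("buffer_bottle_mid","bottle",(288,110),(364,380)),block=("valve_block_mid","block",(324,123),(292,386)),
 purple=("purple_carrier","purple",(221,253),(320,179)),green=("green_carrier","green",(289,165),(310,300)))
T={(q,c):finder.trace(q,c) for c in F for q in {o[0] for o in O.values()}}
for n,(q,m,a,b) in O.items():
    V=[];each=[]
    for c,px in zip(F,(a,b)):
        best=None
        for t in T[q,c]+(T["blue_vial_b_mid",c] if "vial" in m else []):
            l,tp,w,h=t["rect"]
            if np.hypot(l+w/2-px[0],tp+h/2-px[1])<14: best=t;break
        p0=ground(px,F[c],M[m][:,2].max()/2); each.append(np.round(p0).tolist())
        if best is not None: V.append((best["pixels"].astype(float),F[c],c))
    if not V: print(n,"none",each); continue
    r=fit(M[m],V,np.mean(each,0),m in("block","purple","green"))
    print(n,np.round(r.x,1).tolist(),"iou",round(1-r.fun,2),[v[2] for v in V],"single",each,
      [np.round(fit(M[m],[v],r.x[:2],False).x[:2],0).tolist() for v in V if "vial" in m or m=="bottle"])
E
```

```text
blueA [522.0, -334.0] iou 0.9 ['scene', 'side'] single [[522.0, -334.0], [522.0, -336.0]] [[525.0, -334.0], [521.0, -337.0]]
blueB [616.9, 4.4] iou 0.86 ['scene', 'side'] single [[617.0, 4.0], [616.0, 2.0]] [[617.0, 5.0], [616.0, 3.0]]
orange [465.8, 3.8] iou 0.89 ['scene', 'side'] single [[468.0, 3.0], [464.0, 1.0]] [[468.0, 3.0], [465.0, 2.0]]
bottle [431.5, 322.7] iou 0.91 ['scene', 'side'] single [[436.0, 321.0], [430.0, 324.0]] [[434.0, 321.0], [431.0, 323.0]]
block [551.2, 350.0, 2.7] iou 0.91 ['scene', 'side'] single [[554.0, 346.0], [551.0, 350.0]] []
purple [557.3, -170.1, -11.6] iou 0.95 ['scene', 'side'] single [[561.0, -171.0], [554.0, -167.0]] []
green [542.2, 169.5, 13.4] iou 0.96 ['scene', 'side'] single [[546.0, 168.0], [540.0, 168.0]] []
```

Emit:
apply_moves([
  [0.4,0.03,0.018,-0.0065,0,0,-5.5],
  [0.4,0.03,0.018,-0.0065,0,0,-5.5],
  [0.4,0.03,0.018,-0.0065,0,0,-5.5],
  [0.4,0.03,0.018,-0.0065,0,0,-5.5],
  [0.4,0.03,0.018,-0.0065,0,0,-5.5],
], newtons=15)

```text
time_s: 2.22
ee_pos: [308.3, -462.2, 195.3]
ee_rot: [180.0, -0.0, -11.9]
force: [-0.8, 0.0, 0.2]
gripper_width: 64.3
gripper_force: 0.0
```

Emit:
apply_moves([
  [0.4,0.03,0.018,-0.0065,0,0,0],
  [0.4,0.03,0.018,-0.0065,0,0,0],
  [0.4,0.03,0.018,-0.0065,0,0,0],
  [0.4,0.03,0.018,-0.0065,0,0,0],
  [0.4,0.03,0.018,-0.0065,0,0,0],
])

```text
time_s: 2.63
ee_pos: [458.5, -372.0, 162.8]
ee_rot: [180.0, -0.0, -11.6]
force: [-0.4, -0.6, -0.4]
gripper_width: 64.0
gripper_force: 0.0
```

Emit:
apply_moves([
  [0.4,0.033,0.02,-0.0065,0,0,0],
  [0.4,0.032,0.018,-0.0065,0,0,0],
  [0.4,0,0,0,0,0,0],
  [0.4,0,0,0,0,0,0],
])

```text
time_s: 2.97
ee_pos: [523.3, -333.8, 149.1]
ee_rot: [-180.0, 0.1, -11.4]
force: [0.2, -0.1, 0.4]
gripper_width: 63.7
gripper_force: 0.0
```

```bash
cat > wr.py <<'E'
import sys
from workcell import cams, finder, status
from fit import *
def look(q,m,p0,yaw=False,save=None):
    f=cams.grab_frame("wrist"); s=status.state()
    if save: cv2.imwrite(f"pics/{save}.png",cv2.cvtColor(f["color"],cv2.COLOR_RGB2BGR))
    print(np.round(s["ee_pos"],1),np.round(s["ee_rot"],1),s["time_s"])
    for t in finder.trace(q,"wrist")[:3]:
        r=fit(M[m],[(t["pixels"].astype(float),f,"wrist")],p0,yaw)
        print(q,t["rect"],round(t["score"],2),"pos",np.round(r.x,1).tolist(),"iou",round(1-r.fun,2))
E
python3 -c "
from wr import *
look('blue_vial_a_mid','vial',(522,-334),save='w1')"
```

```text
[ 522.2 -334.7  149.6] [ 1.80e+02  1.00e-01 -1.15e+01] 3.0167
blue_vial_a_mid [253.7, 185.9, 33.1, 58.3] 0.88 pos [523.3, -335.2] iou 0.95
```

View pics/w1.png

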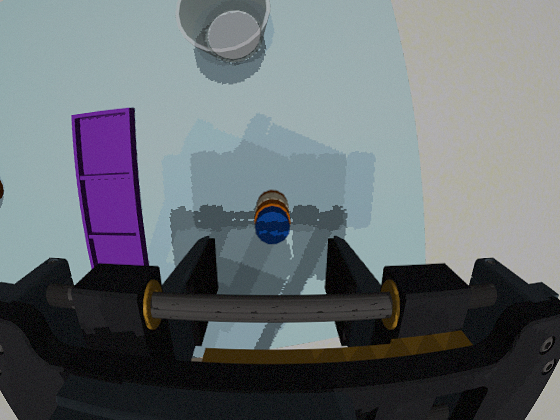

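The wrist view shows blue vial A centred between the fingers, with its cap at about (272,225). The fit gives (523.3,-335.2), which agrees with the fixed cameras. I'm grasping it.

Emit:
apply_moves([
  [0.4,0.001,0,-0.035,0,0,0],
  [0.4,0,0,-0.035,0,0,0],
  [0.4,0,0,-0.03,0,0,0],
  [0.4,0,0,-0.019,0,0,0],
  [0.4,0,0,0,0,0,0],
])

```text
time_s: 3.48
ee_pos: [519.1, -334.5, 27.1]
ee_rot: [-179.8, 0.5, -11.8]
force: [-0.2, 0.3, -0.7]
gripper_width: 63.8
gripper_force: 0.0
```

Emit:
apply_moves([
  [-1,0,0,0,0,0,0],
  [-1,0,0,0,0,0,0],
  [-1,0,0,0,0,0,0],
  [-1,0,0,0,0,0,0],
  [-1,0,0,0,0,0,0],
], newtons=15)

```text
time_s: 3.9
ee_pos: [523.7, -335.6, 32.4]
ee_rot: [179.9, -0.1, -11.6]
force: [0.7, -0.4, -0.4]
gripper_width: 33.7
gripper_force: 0.0
```

Emit:
apply_moves([
  [-1,0,0,0,0,0,0],
  [-1,0,0,0,0,0,0],
  [-1,0,0,0,0,0,0],
])

```text
time_s: 4.15
ee_pos: [523.6, -335.5, 32.1]
ee_rot: [180.0, -0.1, -11.6]
force: [-1.5, -0.1, 6.4]
gripper_width: 29.9
gripper_force: 15.0
```

Emit:
apply_moves([
  [-1,0,0,0.01,0,0,0],
  [-1,0,0,0.02,0,0,0],
  [-1,0,0,0.03,0,0,0],
  [-1,0,0,0,0,0,0],
])

```text
time_s: 4.48
ee_pos: [526.0, -336.9, 96.6]
ee_rot: [179.8, -0.5, -11.6]
force: [0.9, -0.9, 0.3]
gripper_width: 29.2
gripper_force: 15.0
```

Emit:
apply_moves([
  [-1,0.015,0.025,0,0,0,0],
  [-1,0.022,0.034,0,0,0,0],
  [-1,0.022,0.034,0,0,0,0],
  [-1,0.022,0.034,0,0,0,0],
  [-1,0.016,0.025,0,0,0,0],
])

```text
time_s: 4.9
ee_pos: [621.4, -180.3, 91.0]
ee_rot: [-180.0, -0.0, -11.6]
force: [0.8, -1.0, -1.6]
gripper_width: 29.7
gripper_force: 15.0
```

Emit:
apply_moves([
  [-1,0,0,0,0,0,0],
  [-1,0,0,0,0,0,0],
  [-1,0,0,0,0,0,0],
  [-1,0,0,0,0,0,0],
])

```text
time_s: 5.23
ee_pos: [619.3, -184.1, 90.9]
ee_rot: [180.0, 0.0, -11.7]
force: [-0.3, 0.3, 0.2]
gripper_width: 29.8
gripper_force: 15.0
```

```bash
python3 -c "
from wr import *
look('purple_carrier','purple',(557,-170),True,save='w2')
R=lambda a:np.array([np.cos(np.deg2rad(a)),np.sin(np.deg2rad(a))])
print([557.3,-170.1]+64*R(-11.6))"
```

```text
[ 619.3 -184.3   90.9] [180.    0.  -11.7] 5.2833
purple_carrier [222.3, 176.5, 91.5, 173.7] 0.64 pos [557.5, -170.3, -11.2] iou 0.37
[ 619.99281597 -182.96898695]
```

View pics/w2.png

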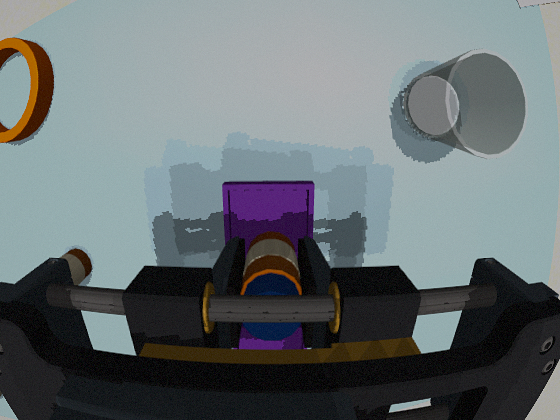

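The wrist view shows the held vial centred over the far purple pocket, whose far wall is at row 183 and columns 223–314. I'm lowering it.

Emit:
apply_moves([
  [-1,0.0,0.001,-0.02,0,0,0],
  [-1,0,0,-0.02,0,0,0],
  [-1,0,0,-0.01,0,0,0],
  [-1,0,0,-0.003,0,0,0],
  [-1,0,0,0,0,0,0],
])

```text
time_s: 5.75
ee_pos: [619.4, -182.6, 37.5]
ee_rot: [180.0, 0.1, -11.7]
force: [-1.0, -0.8, -0.6]
gripper_width: 29.8
gripper_force: 15.0
```

Emit:
apply_moves([
  [-1,0,0,-0.001,0,0,0],
  [-1,0,0,-0.001,0,0,0],
  [-1,0,0,-0.001,0,0,0],
  [-1,0,0,0,0,0,0],
  [-1,0,0,0,0,0,0],
])

```text
time_s: 6.17
ee_pos: [620.9, -182.4, 36.1]
ee_rot: [180.0, -0.1, -11.6]
force: [-0.3, -0.8, 6.2]
gripper_width: 30.1
gripper_force: 15.0
```

Emit:
apply_moves([
  [-0.1,0,0,0,0,0,0],
  [-0.1,0,0,0,0,0,0],
  [0.1,0,0,0,0,0,0],
  [0.1,0,0,0,0,0,0],
  [0.1,0,0,0,0,0,0],
])

```text
time_s: 6.58
ee_pos: [620.0, -182.0, 34.6]
ee_rot: [180.0, 0.0, -11.6]
force: [0.4, 0.3, 0.0]
gripper_width: 50.1
gripper_force: 0.0
```

Emit:
apply_moves([
  [0.1,0,0,0.015,0,0,0],
  [0.1,0,0,0.03,0,0,0],
  [0.1,0,0,0.035,0,0,0],
  [0.2,0,0,0.035,0,0,0],
  [0.4,0,0,0.01,0,0,0],
])

```text
time_s: 7.0
ee_pos: [622.8, -182.9, 166.0]
ee_rot: [179.9, -0.6, -11.6]
force: [1.0, -0.3, 0.7]
gripper_width: 58.5
gripper_force: 0.0
```

Emit:
apply_moves([
  [0.6,-0.0125,0.0335,0,0,0,3.9],
  [0.6,-0.0125,0.0335,0,0,0,3.9],
  [0.6,-0.0125,0.0335,0,0,0,3.8],
  [0.6,-0.0125,0.0335,0,0,0,0],
  [0.6,-0.0125,0.0335,0,0,0,0],
])

```text
time_s: 7.42
ee_pos: [556.5, -13.3, 159.5]
ee_rot: [-180.0, 0.0, -0.1]
force: [0.6, 0.0, 0.6]
gripper_width: 73.4
gripper_force: 0.0
```

Emit:
apply_moves([
  [0.6,-0.0125,0.0335,0,0,0,0],
  [0.6,-0.0125,0.0335,0,0,0,0],
  [0.6,-0.0125,0.0335,0,0,0,0],
  [0.6,-0.0125,0.0335,0,0,0,0],
  [0.6,-0.0125,0.0335,0,0,0,0],
])

```text
time_s: 7.83
ee_pos: [494.0, 154.3, 159.7]
ee_rot: [180.0, 0.0, -0.1]
force: [0.7, -0.3, -0.3]
gripper_width: 73.1
gripper_force: 0.0
```

Emit:
apply_moves([
  [0.6,-0.0125,0.0335,0,0,0,0],
  [0.6,-0.0125,0.0335,0,0,0,0],
  [0.6,-0.0125,0.0335,0,0,0,0],
  [0.6,-0.0125,0.0335,0,0,0,0],
  [0.6,-0.0125,0.0335,0,0,0,0],
])

```text
time_s: 8.25
ee_pos: [431.5, 321.8, 159.6]
ee_rot: [180.0, 0.0, -0.0]
force: [0.2, -0.0, -0.0]
gripper_width: 72.6
gripper_force: 0.0
```

Emit:
apply_moves([
  [0.6,0,0.002,0,0,0,0],
  [0.6,0,0,0,0,0,0],
  [0.6,0,0,0,0,0,0],
  [0.6,0,0,0,0,0,0],
])

```text
time_s: 8.58
ee_pos: [432.9, 321.2, 159.7]
ee_rot: [179.9, 0.0, -0.1]
force: [0.6, -0.1, -0.3]
gripper_width: 73.4
gripper_force: 0.0
```

```bash
python3 -c "
from wr import *
look('buffer_bottle_mid','bottle',(432,322))
from workcell import finder
from fit import *
look('valve_block_mid','block',(551,350),True)
look('green_carrier','green',(542,169),True)"
```

```text
[433.  321.1 159.8] [ 1.8e+02  0.0e+00 -1.0e-01] 8.6333
buffer_bottle_mid [244.7, 182.3, 51.2, 59.4] 0.97 pos [432.8, 321.4] iou 0.96
[433.1 321.2 160. ] [ 1.8e+02  0.0e+00 -1.0e-01] 8.7333
valve_block_mid [211.7, 51.1, 48.8, 49.7] 0.7 pos [550.5, 349.1, 3.1] iou 0.94
[433.  321.5 160. ] [ 1.8e+02  0.0e+00 -1.0e-01] 8.8333
green_carrier [376.9, 32.1, 83.0, 138.2] 0.67 pos [541.7, 167.7, 13.2] iou 0.97
green_carrier [524.5, 41.8, 35.5, 26.8] 0.31 pos [542.0, 169.0, -90.0] iou 0.0
```

Emit:
apply_moves([
  [0.6,0,0,-0.02,0,0,0],
  [0.6,0,0,-0.035,0,0,0],
  [0.6,0,0,-0.035,0,0,0],
  [0.6,0,0,-0.026,0,0,0],
  [0.6,0,0,-0.012,0,0,0],
])

```text
time_s: 9.3
ee_pos: [430.8, 320.7, 28.6]
ee_rot: [179.8, 0.3, -0.1]
force: [0.1, -0.9, -0.9]
gripper_width: 73.1
gripper_force: 0.0
```

Emit:
apply_moves([
  [0.2,0,0,0,0,0,0],
  [0.2,0,0,0,0,0,0],
  [-1,0,0,0,0,0,0],
  [-1,0,0,0,0,0,0],
  [-1,0,0,0,0,0,0],
], newtons=15)

```text
time_s: 9.72
ee_pos: [433.4, 322.8, 33.3]
ee_rot: [-179.9, -0.1, -0.0]
force: [0.7, -2.0, 0.8]
gripper_width: 42.4
gripper_force: 0.6
```

Emit:
apply_moves([
  [-1,0,0,0,0,0,0],
  [-1,0,0,0,0,0,0],
  [-1,0,0,0,0,0,0],
  [-1,0,0,0,0,0,0],
])

```text
time_s: 10.05
ee_pos: [433.4, 322.8, 33.3]
ee_rot: [-179.9, -0.1, -0.0]
force: [-0.3, -0.1, 6.1]
gripper_width: 41.7
gripper_force: 15.0
```

Emit:
apply_moves([
  [-1,0,0,0.01,0,0,0],
  [-1,0,0,0.03,0,0,0],
  [-1,0,0,0.035,0,0,0],
  [-1,0.003,-0.012,0.03,0,0,0],
  [-1,0.006,-0.025,0.015,0,0,0],
])

```text
time_s: 10.47
ee_pos: [443.1, 287.9, 156.4]
ee_rot: [-179.7, -0.3, 0.1]
force: [1.0, -0.5, -0.6]
gripper_width: 41.7
gripper_force: 15.0
```

Emit:
apply_moves([
  [-1,0.009,-0.035,0,0,0,-3.9],
  [-1,0.009,-0.035,0,0,0,-3.9],
  [-1,0.009,-0.035,0,0,0,-3.8],
  [-1,0.009,-0.035,0,0,0,0],
  [-1,0.009,-0.035,0,0,0,0],
])

```text
time_s: 10.88
ee_pos: [486.5, 108.8, 152.6]
ee_rot: [-180.0, -0.0, -11.6]
force: [-0.1, 1.3, -0.2]
gripper_width: 41.9
gripper_force: 15.0
```

Emit:
apply_moves([
  [-1,0.009,-0.035,0,0,0,0],
  [-1,0.009,-0.035,0,0,0,0],
  [-1,0.009,-0.035,0,0,0,0],
  [-1,0.009,-0.035,0,0,0,0],
  [-1,0.009,-0.035,0,0,0,0],
])

```text
time_s: 11.3
ee_pos: [531.5, -66.3, 152.5]
ee_rot: [-180.0, -0.0, -11.7]
force: [0.9, 0.5, -1.1]
gripper_width: 41.8
gripper_force: 15.0
```

Emit:
apply_moves([
  [-1,0.009,-0.035,0,0,0,0],
  [-1,0.009,-0.035,0,0,0,0],
  [-1,0.0055,-0.024,0,0,0,0],
  [-1,0.0025,-0.012,0,0,0,0],
  [-1,0,0,0,0,0,0],
])

```text
time_s: 11.72
ee_pos: [557.8, -172.6, 152.0]
ee_rot: [180.0, -0.0, -11.8]
force: [1.2, 0.6, -1.7]
gripper_width: 42.0
gripper_force: 15.0
```

Emit:
apply_moves([
  [-1,0,0,0,0,0,0],
  [-1,0,0,0,0,0,0],
  [-1,0,0,0,0,0,0],
])

```text
time_s: 11.97
ee_pos: [557.2, -168.9, 152.1]
ee_rot: [-180.0, 0.0, -11.5]
force: [-0.7, -0.1, -1.1]
gripper_width: 41.8
gripper_force: 15.0
```

```bash
python3 -c "
from wr import *
look('blue_vial_a_mid','vial',(620,-183),save='w3')"
```

```text
[ 557.4 -169.   152.1] [-180.     0.   -11.5] 12.0167
blue_vial_a_mid [254.1, 121.3, 36.3, 39.7] 0.87 pos [619.6, -182.9] iou 0.95
```

View pics/w3.png

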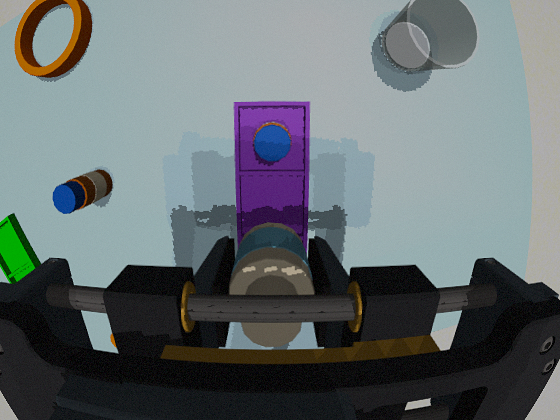

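Blue vial A stands upright in the far purple pocket, with its cap at (271,142). The bottle is aligned over the middle pocket. I'm lowering it.

Emit:
apply_moves([
  [-1,0,-0.001,-0.02,0,0,0],
  [-1,0,0,-0.03,0,0,0],
  [-1,0,0,-0.03,0,0,0],
  [-1,0,0,-0.02,0,0,0],
  [-1,0,0,-0.01,0,0,0],
])

```text
time_s: 12.48
ee_pos: [555.8, -170.1, 39.3]
ee_rot: [-180.0, 0.3, -11.6]
force: [0.3, -0.7, -1.5]
gripper_width: 41.5
gripper_force: 15.0
```

Emit:
apply_moves([
  [-1,0,0,-0.002,0,0,0],
  [-1,0,0,-0.001,0,0,0],
  [-1,0,0,-0.001,0,0,0],
  [-1,0,0,-0.001,0,0,0],
  [-1,0,0,-0.001,0,0,0],
])

```text
time_s: 12.9
ee_pos: [558.5, -171.9, 37.2]
ee_rot: [180.0, -0.2, -11.6]
force: [0.1, -0.3, 10.7]
gripper_width: 41.5
gripper_force: 15.0
```

Emit:
apply_moves([
  [-1,0,0,0,0,0,0],
  [-1,0,0,0,0,0,0],
])

```text
time_s: 13.07
ee_pos: [558.5, -171.9, 37.3]
ee_rot: [180.0, -0.2, -11.6]
force: [-0.4, 0.7, 4.8]
gripper_width: 41.7
gripper_force: 15.0
```

Emit:
apply_moves([
  [0.1,0,0,0,0,0,0],
  [0.1,0,0,0,0,0,0],
  [0.25,0,0,0,0,0,0],
  [0.25,0,0,0,0,0,0],
  [0.25,0,0,0,0,0,0],
])

```text
time_s: 13.48
ee_pos: [557.4, -171.6, 35.7]
ee_rot: [180.0, 0.0, -11.6]
force: [-0.2, -0.3, 0.3]
gripper_width: 56.5
gripper_force: 0.0
```

Emit:
apply_moves([
  [0.25,0,0,0.015,0,0,0],
  [0.25,0,0,0.03,0,0,0],
  [0.25,0,0,0.035,0,0,0],
  [0.25,0,0,0.034,0,0,0],
  [0.5,0,0.01,0.01,0,0,0],
])

```text
time_s: 13.9
ee_pos: [560.4, -163.5, 165.3]
ee_rot: [179.9, -0.6, -11.7]
force: [1.1, -0.1, 1.0]
gripper_width: 60.9
gripper_force: 0.0
```

Emit:
apply_moves([
  [0.5,0,0.035,0,0,0,3.6],
  [0.5,0,0.035,0,0,0,3.6],
  [0.5,0,0.035,0,0,0,3.7],
  [0.5,0,0.035,0,0,0,3.7],
  [0.5,0,0.035,0,0,0,0],
])

```text
time_s: 14.32
ee_pos: [556.9, 15.2, 159.4]
ee_rot: [-180.0, 0.1, 3.1]
force: [-0.6, 0.5, -0.4]
gripper_width: 68.4
gripper_force: 0.0
```

Emit:
apply_moves([
  [0.5,0,0.035,0,0,0,0],
  [0.5,0,0.035,0,0,0,0],
  [0.5,0,0.035,0,0,0,0],
  [0.5,0,0.035,0,0,0,0],
  [0.5,-0.0066,0.035,0,0,0,0],
])

```text
time_s: 14.73
ee_pos: [551.1, 190.4, 159.3]
ee_rot: [180.0, -0.0, 3.0]
force: [0.6, -0.4, -0.0]
gripper_width: 68.3
gripper_force: 0.0
```

Emit:
apply_moves([
  [0.5,0,0.035,0,0,0,0],
  [0.5,0,0.035,0,0,0,0],
  [0.5,0,0.035,0,0,0,0],
  [0.5,0,0.035,0,0,0,0],
  [0.5,0,0.015,0,0,0,0],
])

```text
time_s: 15.15
ee_pos: [550.1, 347.7, 159.0]
ee_rot: [-179.9, 0.0, 3.1]
force: [0.3, -0.9, 0.8]
gripper_width: 68.3
gripper_force: 0.0
```

Emit:
apply_moves([
  [0.5,0,0.006,0,0,0,0],
  [0.5,0,0,0,0,0,0],
  [0.5,0,0,0,0,0,0],
  [0.5,0,0,0,0,0,0],
])

```text
time_s: 15.48
ee_pos: [551.1, 347.6, 159.9]
ee_rot: [179.9, 0.0, 2.9]
force: [-0.2, 0.3, 0.2]
gripper_width: 68.3
gripper_force: 0.0
```

```bash
python3 -c "
from wr import *
look('valve_block_mid','block',(551,350),True,save='w4')"
```

```text
[551.2 347.6 160. ] [180.    0.    2.9] 15.5333
valve_block_mid [246.6, 179.2, 44.5, 60.3] 0.68 pos [551.7, 349.4, -86.6] iou 0.95
```

View pics/w4.png

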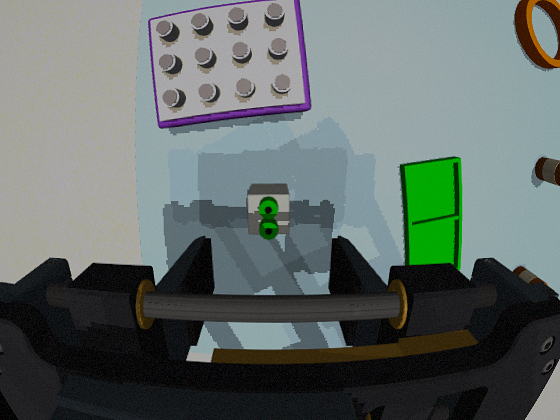

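The wrist view shows the block square between the fingers, with its fittings at (268,205) and (268,228) and its yaw matching. The tube box is well clear. I'm grasping it.

Emit:
apply_moves([
  [0.5,0,0.0015,-0.02,0,0,0],
  [0.5,0,0,-0.035,0,0,0],
  [0.5,0,0,-0.035,0,0,0],
  [0.5,0,0,-0.026,0,0,0],
  [0.5,0,0,-0.012,0,0,0],
])

```text
time_s: 16.0
ee_pos: [549.2, 348.4, 28.4]
ee_rot: [179.8, 0.3, 2.9]
force: [0.1, -0.7, -0.0]
gripper_width: 68.3
gripper_force: 0.0
```

Emit:
apply_moves([
  [0.2,0,0,0,0,0,0],
  [0.2,0,0,0,0,0,0],
  [-1,0,0,0,0,0,0],
  [-1,0,0,0,0,0,0],
  [-1,0,0,0,0,0,0],
], newtons=18)

```text
time_s: 16.42
ee_pos: [552.0, 351.4, 33.9]
ee_rot: [-179.9, -0.2, 3.0]
force: [-0.9, -2.1, 0.4]
gripper_width: 38.2
gripper_force: 0.4
```

Emit:
apply_moves([
  [-1,0,0,0,0,0,0],
  [-1,0,0,0,0,0,0],
  [-1,0,0,0,0,0,0],
  [-1,0,0,0,0,0,0],
])

```text
time_s: 16.75
ee_pos: [551.9, 351.2, 33.8]
ee_rot: [-179.9, -0.2, 3.0]
force: [-0.2, 0.0, 5.8]
gripper_width: 36.0
gripper_force: 18.0
```

Emit:
apply_moves([
  [-1,0,0,0.01,0,0,0],
  [-1,0,0,0.03,0,0,0],
  [-1,0,0,0.035,0,0,0],
  [-1,-0.001,-0.012,0.03,0,0,0],
  [-1,-0.003,-0.025,0.015,0,0,0],
])

```text
time_s: 17.17
ee_pos: [548.9, 316.9, 156.7]
ee_rot: [-179.7, -0.4, 3.1]
force: [0.9, 0.1, -0.9]
gripper_width: 35.9
gripper_force: 18.0
```

Emit:
apply_moves([
  [-1,-0.004,-0.035,0,0,0,-3.6],
  [-1,-0.004,-0.035,0,0,0,-3.6],
  [-1,-0.004,-0.035,0,0,0,-3.7],
  [-1,-0.004,-0.035,0,0,0,-3.7],
  [-1,-0.004,-0.035,0,0,0,0],
])

```text
time_s: 17.58
ee_pos: [526.3, 137.5, 152.5]
ee_rot: [-180.0, -0.0, -11.7]
force: [0.9, 0.1, -1.8]
gripper_width: 36.0
gripper_force: 18.0
```

Emit:
apply_moves([
  [-1,-0.004,-0.035,0,0,0,0],
  [-1,-0.004,-0.035,0,0,0,0],
  [-1,-0.004,-0.035,0,0,0,0],
  [-1,-0.004,-0.035,0,0,0,0],
  [-1,-0.004,-0.035,0,0,0,0],
])

```text
time_s: 18.0
ee_pos: [506.4, -37.5, 152.5]
ee_rot: [-180.0, -0.0, -11.6]
force: [0.8, -0.4, -1.4]
gripper_width: 36.1
gripper_force: 18.0
```

Emit:
apply_moves([
  [-1,-0.004,-0.035,0,0,0,0],
  [-1,-0.004,-0.035,0,0,0,0],
  [-1,-0.0025,-0.029,0,0,0,0],
  [-1,-0.0015,-0.022,0,0,0,0],
  [-1,0,0,0,0,0,0],
])

```text
time_s: 18.42
ee_pos: [494.8, -160.7, 152.5]
ee_rot: [179.9, -0.1, -11.9]
force: [-0.4, -0.6, -2.4]
gripper_width: 36.2
gripper_force: 18.0
```

Emit:
apply_moves([
  [-1,0,0,0,0,0,0],
  [-1,0,0,0,0,0,0],
  [-1,0,0,0,0,0,0],
])

```text
time_s: 18.67
ee_pos: [495.0, -156.1, 152.1]
ee_rot: [-180.0, 0.0, -11.6]
force: [0.8, 0.6, -1.9]
gripper_width: 35.7
gripper_force: 18.0
```

```bash
python3 -c "
from wr import *
look('buffer_bottle_mid','bottle',(558,-171),save='w5')"
```

```text
[ 495.1 -156.   152.1] [-180.     0.   -11.6] 18.7167
buffer_bottle_mid [249.5, 113.9, 50.6, 55.1] 0.83 pos [557.2, -172.4] iou 0.96
```

View pics/w5.png

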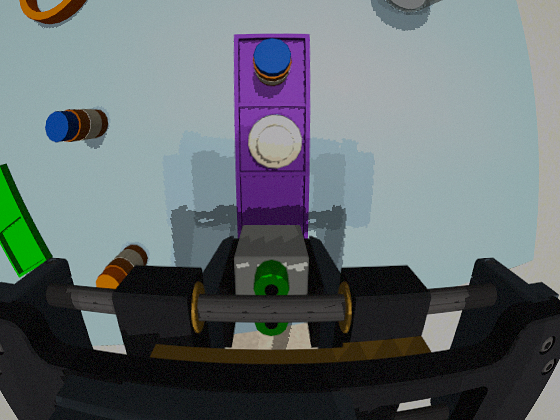

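The vial cap (271,56) and the bottle (275,142) both stand upright in their pockets. The block is over the near pocket, so I'm lowering it.

Emit:
apply_moves([
  [-1,0,-0.001,-0.02,0,0,0],
  [-1,0,0,-0.03,0,0,0],
  [-1,0,0,-0.03,0,0,0],
  [-1,0,0,-0.02,0,0,0],
  [-1,0,0,-0.01,0,0,0],
])

```text
time_s: 19.18
ee_pos: [493.4, -156.7, 39.5]
ee_rot: [-180.0, 0.3, -11.6]
force: [-1.4, 0.1, -1.6]
gripper_width: 36.0
gripper_force: 18.0
```

Emit:
apply_moves([
  [-1,0,0,-0.002,0,0,0],
  [-1,0,0,-0.001,0,0,0],
  [-1,0,0,-0.001,0,0,0],
  [-1,0,0,-0.001,0,0,0],
  [-1,0,0,-0.001,0,0,0],
])

```text
time_s: 19.6
ee_pos: [496.1, -158.4, 37.7]
ee_rot: [180.0, -0.2, -11.6]
force: [-2.8, 1.0, 16.1]
gripper_width: 35.9
gripper_force: 18.0
```

Emit:
apply_moves([
  [-1,0,0,0,0,0,0],
  [-1,0,0,0,0,0,0],
])

```text
time_s: 19.77
ee_pos: [496.1, -158.4, 37.7]
ee_rot: [180.0, -0.2, -11.6]
force: [-0.6, 0.5, 6.0]
gripper_width: 35.9
gripper_force: 18.0
```

Emit:
apply_moves([
  [0.0,0,0,0,0,0,0],
  [0.0,0,0,0,0,0,0],
  [0.15,0,0,0,0,0,0],
  [0.15,0,0,0,0,0,0],
  [0.15,0,0,0,0,0,0],
])

```text
time_s: 20.18
ee_pos: [495.0, -158.1, 35.9]
ee_rot: [180.0, 0.0, -11.6]
force: [-0.2, -0.1, -0.3]
gripper_width: 52.8
gripper_force: 0.0
```

Emit:
apply_moves([
  [0.15,0,0,0.015,0,0,0],
  [0.15,0,0,0.03,0,0,0],
  [0.15,0,0,0.035,0,0,0],
  [0.15,0,0,0.034,0,0,0],
  [0.4,0,0,0.01,0,0,0],
])

```text
time_s: 20.6
ee_pos: [497.6, -159.0, 164.9]
ee_rot: [179.9, -0.5, -11.6]
force: [1.1, -0.3, -0.1]
gripper_width: 56.6
gripper_force: 0.0
```

Emit:
apply_moves([
  [0.4,0.02,0.027,0,0,0,6.2],
  [0.4,0.02,0.027,0,0,0,6.2],
  [0.4,0.021,0.027,0,0,0,6.2],
  [0.4,0.021,0.027,0,0,0,6.3],
  [0.4,0.02,0.027,0,0,0,0],
])

```text
time_s: 21.02
ee_pos: [597.6, -21.8, 159.3]
ee_rot: [-180.0, 0.0, 13.5]
force: [0.4, -0.7, -0.4]
gripper_width: 63.8
gripper_force: 0.0
```

Emit:
apply_moves([
  [0.4,0.02,0.027,0,0,0,0],
  [0.4,0,0,0,0,0,0],
  [0.4,0,0,0,0,0,0],
  [0.4,0,0,0,0,0,0],
  [0.4,0,0,0,0,0,0],
])

```text
time_s: 21.43
ee_pos: [616.1, 2.9, 159.6]
ee_rot: [180.0, 0.1, 13.2]
force: [-1.2, 0.2, -0.9]
gripper_width: 63.7
gripper_force: 0.0
```

```bash
python3 -c "
from wr import *
look('blue_vial_b_mid','vial',(617,4))
look('green_carrier','green',(542,169),True)"
```

```text
[616.2   2.8 159.8] [1.80e+02 1.00e-01 1.32e+01] 21.4833
blue_vial_b_mid [252.8, 185.4, 37.3, 49.8] 0.9 pos [617.3, 3.2] iou 0.95
[616.5   2.8 160.1] [180.    0.   13.2] 21.5833
green_carrier [72.5, 171.0, 71.8, 97.0] 0.88 pos [541.6, 171.0, -167.1] iou 0.78
```

Emit:
apply_moves([
  [0.4,0,0,-0.02,0,0,0],
  [0.4,0,0,-0.035,0,0,0],
  [0.4,0,0,-0.035,0,0,0],
  [0.4,0,0,-0.026,0,0,0],
  [0.4,0,0,-0.012,0,0,0],
])

```text
time_s: 22.05
ee_pos: [614.4, 3.3, 28.5]
ee_rot: [-179.9, 0.4, 13.2]
force: [-0.1, -0.0, 0.1]
gripper_width: 64.0
gripper_force: 0.0
```

Emit:
apply_moves([
  [0.0,0,0,0,0,0,0],
  [0.0,0,0,0,0,0,0],
  [-1,0,0,0,0,0,0],
  [-1,0,0,0,0,0,0],
  [-1,0,0,0,0,0,0],
], newtons=15)

```text
time_s: 22.47
ee_pos: [618.2, 3.8, 33.8]
ee_rot: [179.9, -0.2, 13.3]
force: [-0.2, 0.5, -0.2]
gripper_width: 33.3
gripper_force: 0.0
```

Emit:
apply_moves([
  [-1,0,0,0,0,0,0],
  [-1,0,0,0,0,0,0],
  [-1,0,0,0,0,0,0],
  [-1,0,0,0,0,0,0],
])

```text
time_s: 22.8
ee_pos: [618.0, 3.9, 33.5]
ee_rot: [180.0, -0.1, 13.3]
force: [-0.0, 0.4, 5.7]
gripper_width: 29.8
gripper_force: 15.0
```

Emit:
apply_moves([
  [-1,0,0,0.01,0,0,0],
  [-1,0,0,0.03,0,0,0],
  [-1,0,0,0.03,0,0,0],
  [-1,-0.003,0.012,0.01,0,0,0],
  [-1,-0.007,0.028,0,0,0,0],
])

```text
time_s: 23.22
ee_pos: [609.8, 42.4, 115.8]
ee_rot: [179.9, -0.5, 13.1]
force: [1.1, 1.2, -0.9]
gripper_width: 29.6
gripper_force: 15.0
```

Emit:
apply_moves([
  [-1,-0.009,0.034,0,0,0,0],
  [-1,-0.009,0.034,0,0,0,0],
  [-1,-0.009,0.034,0,0,0,0],
  [-1,-0.005,0.02,0,0,0,0],
  [-1,-0.002,0.01,0,0,0,0],
])

```text
time_s: 23.63
ee_pos: [571.3, 179.0, 111.7]
ee_rot: [-180.0, 0.1, 13.4]
force: [0.6, -0.5, -1.0]
gripper_width: 30.1
gripper_force: 15.0
```

Emit:
apply_moves([
  [-1,0,0,0,0,0,0],
  [-1,0,0,0,0,0,0],
  [-1,0,0,0,0,0,0],
  [-1,0,0,0,0,0,0],
])

```text
time_s: 23.97
ee_pos: [573.4, 174.5, 111.9]
ee_rot: [180.0, 0.0, 13.2]
force: [0.5, 0.5, 0.3]
gripper_width: 30.0
gripper_force: 15.0
```

```bash
python3 -c "
from wr import *
look('green_carrier','green',(542,169),True,save='w6')"
```

```text
[573.4 174.5 111.9] [180.    0.   13.2] 24.0167
green_carrier [225.2, 171.6, 85.4, 85.8] 0.63 pos [541.9, 169.4, 13.1] iou 0.45
green_carrier [241.7, 229.1, 61.7, 111.1] 0.15 pos [494.3, 152.8, 2.1] iou 0.42
```

View pics/w6.png

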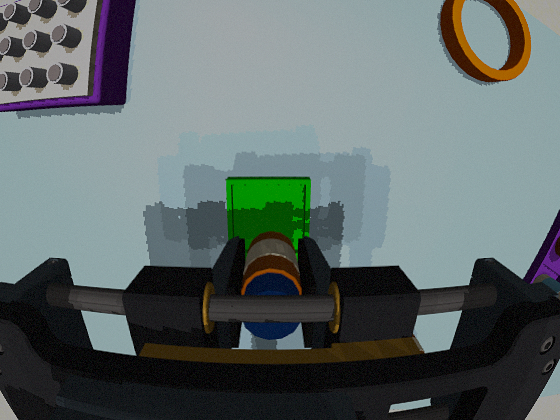

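Blue vial B hangs centred over the far green pocket, whose far wall is at row 179 and columns 227–310. I'm lowering it.

Emit:
apply_moves([
  [-1,0,0.001,-0.02,0,0,0],
  [-1,0,0,-0.025,0,0,0],
  [-1,0,0,-0.015,0,0,0],
  [-1,0,0,-0.007,0,0,0],
  [-1,0,0,-0.003,0,0,0],
])

```text
time_s: 24.48
ee_pos: [572.6, 176.0, 40.7]
ee_rot: [180.0, 0.1, 13.2]
force: [0.6, 0.6, -0.3]
gripper_width: 29.9
gripper_force: 15.0
```

Emit:
apply_moves([
  [-1,0,0,-0.002,0,0,0],
  [-1,0,0,-0.001,0,0,0],
  [-1,0,0,-0.001,0,0,0],
  [-1,0,0,-0.001,0,0,0],
  [-1,0,0,-0.001,0,0,0],
])

```text
time_s: 24.9
ee_pos: [573.7, 177.1, 37.5]
ee_rot: [180.0, -0.1, 13.3]
force: [-2.2, -1.1, 12.0]
gripper_width: 29.5
gripper_force: 15.0
```

Emit:
apply_moves([
  [-1,0,0,0,0,0,0],
  [-1,0,0,0,0,0,0],
])

```text
time_s: 25.07
ee_pos: [573.6, 177.0, 37.5]
ee_rot: [180.0, -0.1, 13.3]
force: [-1.6, -0.8, 5.4]
gripper_width: 29.5
gripper_force: 15.0
```

Emit:
apply_moves([
  [-0.1,0,0,0,0,0,0],
  [-0.1,0,0,0,0,0,0],
  [0.1,0,0,0,0,0,0],
  [0.1,0,0,0,0,0,0],
  [0.1,0,0,0,0,0,0],
])

```text
time_s: 25.48
ee_pos: [573.0, 176.9, 35.8]
ee_rot: [180.0, 0.0, 13.3]
force: [0.7, -0.1, 0.1]
gripper_width: 50.2
gripper_force: 0.0
```

Emit:
apply_moves([
  [0.1,0,0,0.015,0,0,0],
  [0.1,0,0,0.03,0,0,0],
  [0.1,0,0,0.035,0,0,0],
  [0.1,0,0,0.034,0,0,0],
  [0.4,0,0,0.01,0,0,0],
])

```text
time_s: 25.9
ee_pos: [575.7, 177.7, 165.5]
ee_rot: [-180.0, -0.5, 13.3]
force: [1.3, -0.3, 1.3]
gripper_width: 54.3
gripper_force: 0.0
```

Emit:
apply_moves([
  [0.4,-0.018,-0.029,0,0,0,0],
  [0.4,-0.018,-0.029,0,0,0,0],
  [0.4,-0.018,-0.029,0,0,0,0],
  [0.4,-0.018,-0.029,0,0,0,0],
  [0.4,-0.018,-0.029,0,0,0,0],
])

```text
time_s: 26.32
ee_pos: [481.6, 30.8, 159.4]
ee_rot: [180.0, 0.1, 13.3]
force: [-0.1, -1.3, 0.1]
gripper_width: 63.8
gripper_force: 0.0
```

Emit:
apply_moves([
  [0.4,-0.017,-0.0284,0,0,0,0],
  [0.4,0,0,0,0,0,0],
  [0.4,0,0,0,0,0,0],
  [0.4,0,0,0,0,0,0],
  [0.4,0,0,0,0,0,0],
])

```text
time_s: 26.73
ee_pos: [466.8, 4.2, 159.9]
ee_rot: [-180.0, -0.0, 13.3]
force: [-0.4, 0.1, 0.2]
gripper_width: 63.9
gripper_force: 0.0
```

```bash
python3 -c "
from wr import *
look('orange_vial_mid','vial',(466,4))
look('blue_vial_b_mid','vial',(573,177))"
```

```text
[466.8   4.3 159.8] [-180.    -0.    13.3] 26.7833
orange_vial_mid [258.4, 188.6, 33.3, 51.3] 0.56 pos [467.1, 2.4] iou 0.94
[466.6   4.3 159.8] [-180.     0.    13.3] 26.8833
blue_vial_b_mid [78.9, 38.7, 63.5, 39.6] 0.75 pos [572.4, 178.3] iou 0.96
```

Emit:
apply_moves([
  [0.4,0.001,-0.001,-0.02,0,0,0],
  [0.4,0,0,-0.035,0,0,0],
  [0.4,0,0,-0.035,0,0,0],
  [0.4,0,0,-0.026,0,0,0],
  [0.4,0,0,-0.012,0,0,0],
])

```text
time_s: 27.35
ee_pos: [465.0, 3.0, 28.8]
ee_rot: [-179.9, 0.3, 13.3]
force: [-0.3, -1.1, -1.0]
gripper_width: 63.3
gripper_force: 0.0
```

Emit:
apply_moves([
  [0.0,0,0,0,0,0,0],
  [0.0,0,0,0,0,0,0],
  [-1,0,0,0,0,0,0],
  [-1,0,0,0,0,0,0],
  [-1,0,0,0,0,0,0],
])

```text
time_s: 27.77
ee_pos: [468.0, 2.5, 33.1]
ee_rot: [180.0, -0.1, 13.3]
force: [0.1, -0.1, 0.3]
gripper_width: 33.5
gripper_force: 0.0
```

Emit:
apply_moves([
  [-1,0,0,0,0,0,0],
  [-1,0,0,0,0,0,0],
  [-1,0,0,0,0,0,0],
  [-1,0,0,0,0,0,0],
])

```text
time_s: 28.1
ee_pos: [467.8, 2.5, 33.0]
ee_rot: [180.0, -0.1, 13.3]
force: [-0.5, 0.6, 7.0]
gripper_width: 29.7
gripper_force: 15.0
```

Emit:
apply_moves([
  [-1,0,0,0.01,0,0,0],
  [-1,0,0,0.03,0,0,0],
  [-1,0,0,0.035,0,0,0],
  [-1,0.003,0.012,0.015,0,0,0],
  [-1,0.007,0.025,0,0,0,0],
])

```text
time_s: 28.52
ee_pos: [479.0, 38.4, 125.9]
ee_rot: [179.9, -0.4, 13.1]
force: [1.1, 0.3, -1.1]
gripper_width: 29.5
gripper_force: 15.0
```

Emit:
apply_moves([
  [-1,0.009,0.032,0,0,0,0],
  [-1,0.009,0.032,0,0,0,0],
  [-1,0.009,0.03,0,0,0,0],
  [-1,0.005,0.018,0,0,0,0],
  [-1,0.002,0.01,0,0,0,0],
])

```text
time_s: 28.93
ee_pos: [511.6, 163.7, 121.9]
ee_rot: [-180.0, -0.0, 13.4]
force: [0.2, -0.2, -0.7]
gripper_width: 29.4
gripper_force: 15.0
```

Emit:
apply_moves([
  [-1,0,0,0,0,0,0],
  [-1,0,0,0,0,0,0],
  [-1,0,0,0,0,0,0],
  [-1,0,0,0,0,0,0],
])

```text
time_s: 29.27
ee_pos: [510.5, 160.2, 121.9]
ee_rot: [180.0, 0.0, 13.2]
force: [0.5, 0.3, -1.5]
gripper_width: 29.5
gripper_force: 15.0
```

```bash
python3 -c "
from wr import *
look('blue_vial_b_mid','vial',(573,177),save='w7')"
```

```text
[510.7 160.3 122. ] [180.    0.   13.2] 29.3167
blue_vial_b_mid [248.2, 122.3, 42.2, 42.4] 0.87 pos [572.2, 176.4] iou 0.96
```

View pics/w7.png

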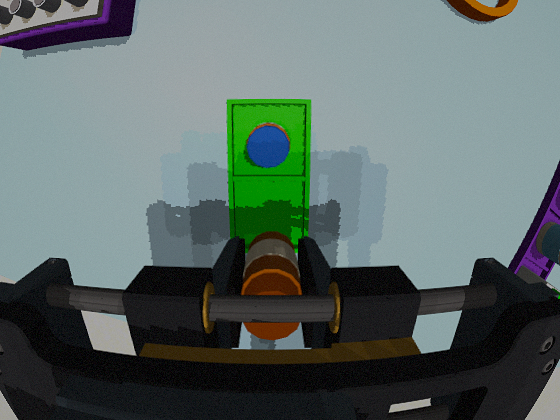

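Blue vial B stands in the far green pocket, with its cap at (267,147). The orange vial is over the near pocket, so I'm lowering it.

Emit:
apply_moves([
  [-1,0,0.001,-0.02,0,0,0],
  [-1,0,0,-0.03,0,0,0],
  [-1,0,0,-0.02,0,0,0],
  [-1,0,0,-0.007,0,0,0],
  [-1,0,0,-0.003,0,0,0],
])

```text
time_s: 29.78
ee_pos: [510.2, 161.7, 40.8]
ee_rot: [180.0, 0.2, 13.2]
force: [-0.4, 0.8, -1.2]
gripper_width: 30.1
gripper_force: 15.0
```

Emit:
apply_moves([
  [-1,0,0,-0.002,0,0,0],
  [-1,0,0,-0.001,0,0,0],
  [-1,0,0,-0.001,0,0,0],
  [-1,0,0,-0.001,0,0,0],
  [-1,0,0,-0.001,0,0,0],
])

```text
time_s: 30.2
ee_pos: [511.7, 162.7, 37.0]
ee_rot: [180.0, -0.1, 13.3]
force: [-2.5, -1.0, 13.4]
gripper_width: 29.7
gripper_force: 15.0
```

Emit:
apply_moves([
  [-1,0,0,0,0,0,0],
  [-1,0,0,0,0,0,0],
])

```text
time_s: 30.37
ee_pos: [511.6, 162.6, 37.0]
ee_rot: [180.0, -0.1, 13.3]
force: [-1.1, 0.4, 5.4]
gripper_width: 29.4
gripper_force: 15.0
```

Contact at exactly 4 mm above the bench grasp height; I'll release, rise, back off towards the robot and take a final look.

Emit:
apply_moves([
  [-0.1,0,0,0,0,0,0],
  [-0.1,0,0,0,0,0,0],
  [0.1,0,0,0,0,0,0],
  [0.1,0,0,0,0,0,0],
  [0.1,0,0,0,0,0,0],
])

```text
time_s: 30.78
ee_pos: [510.9, 162.4, 35.8]
ee_rot: [180.0, 0.0, 13.3]
force: [0.0, 0.8, 0.5]
gripper_width: 50.0
gripper_force: 0.0
```

Emit:
apply_moves([
  [0.1,0,0,0.015,0,0,0],
  [0.1,0,0,0.03,0,0,0],
  [0.1,0,0,0.035,0,0,0],
  [0.1,0,0,0.035,0,0,0],
  [0.1,0,0,0.035,0,0,0],
])

```text
time_s: 31.2
ee_pos: [510.6, 162.3, 187.4]
ee_rot: [180.0, 0.0, 13.3]
force: [1.3, 0.0, 0.3]
gripper_width: 50.1
gripper_force: 0.0
```

Emit:
apply_moves([
  [0.1,-0.025,-0.025,0.01,0,0,0],
  [0.1,-0.025,-0.025,0.01,0,0,0],
  [0.1,-0.025,-0.025,0.01,0,0,0],
  [0.1,-0.025,-0.025,0,0,0,0],
  [0.1,0,0,0,0,0,0],
])

```text
time_s: 31.62
ee_pos: [406.2, 59.6, 216.2]
ee_rot: [179.9, 0.2, 13.1]
force: [-0.4, 0.4, 0.0]
gripper_width: 50.2
gripper_force: 0.0
```

Emit:
apply_moves([
  [0.1,0,0,0,0,0,0],
  [0.1,0,0,0,0,0,0],
  [0.1,0,0,0,0,0,0],
])

```text
time_s: 31.87
ee_pos: [411.9, 63.0, 215.9]
ee_rot: [-180.0, -0.0, 13.3]
force: [-0.6, 0.2, 0.0]
gripper_width: 50.4
gripper_force: 0.0
```

```bash
python3 -c "
from workcell import cams,status
import cv2,numpy as np
a=cams.grab_frame('side')['color'];b=cams.grab_frame('scene')['color']
h=np.hstack([cv2.resize(a[140:350,230:420],None,fx=2.05,fy=2.05),cv2.resize(b[90:300,160:350],None,fx=2.05,fy=2.05)])
cv2.imwrite('pics/end.png',cv2.cvtColor(h,cv2.COLOR_RGB2BGR));print(status.state()['time_s'])"
```

```text
31.9667
```

View pics/end.png

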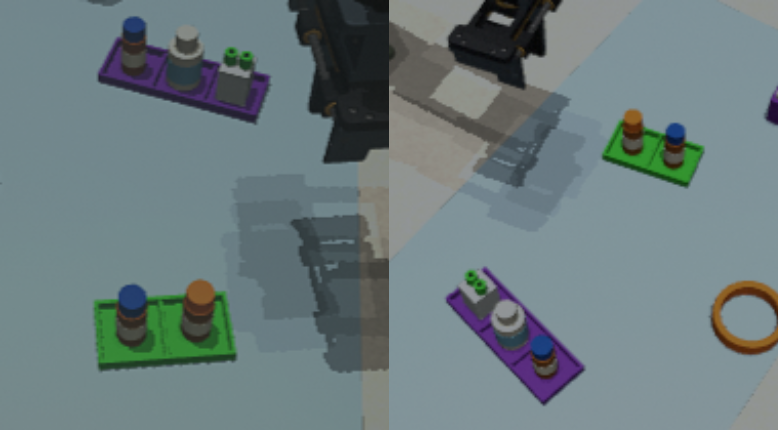

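Both fixed cameras show all five items upright in their pockets: purple row (133,45), (185,60), (237,78) and green (131,315), (198,310) in the left half. The arm is clear.

```bash
python3 -c "
from workcell import env
print(env.job_done())"
```

```text
the job is handed in; nothing more can be done
None
```

Both kits are made up and handed in at about 32 s: the purple carrier holds a blue-capped vial, the buffer bottle and the valve block, and the green carrier holds the other blue-capped vial and the orange-capped vial, all upright, with the beaker, tape roll and tube box never touched.

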